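# Tip the wrong-handed brackets over to match the sample

### The arm

A 6-joint arm with a two-finger parallel gripper is mounted at the origin on the work surface. World frame = base frame: x ahead of the robot, y to its left, z up, the work surface at z = 0. Lengths are in m, angles in rad, forces in N, time in s.
With the tool pointing down it reaches from about 0.3 to 0.875 m from the base axis. Payload 6.4 kg.
Tool frame: the origin (TCP) lies at the very end of the fingers, on their centre line; the grasp point (between the pads) lies 19 mm behind it; z points along the fingers, y is the line along which they close (so a half turn about z gives the same grasp; the last joint's range is limited). The gripper opens to 85 mm and grips with 20 to 120 N. Pads are 22 mm wide; open, the fingers measure 114 mm over their backs; the gripper's body (76 mm by 85 mm) begins 54 mm behind the grasp point. The pads swing forward as they close: fully open they stand 13 mm farther back than shut.
Start: joints at [1.079, 0.181, 1.607, -0, 1.354, -0.206], TCP at [0.162, 0.552, 0.197] pointing down, gripper open.
Joint ranges: [-2.99, 2.99], [-0.89, 2.07], [0.3, 2.58], [-1.14, 4.28], [0, 2.63], [-3.12, 3.12]. Speed limits (rad/s): [2.57, 2.57, 3.01, 3.14, 3.14, 3.14].

### API

Orientations are given as a unit quaternion [w, x, y, z].
In Python, from bench import telemetry, camera, ctrl, spotter gives the robot as it stands.
- The arm moves only by the tool send_rows, never from a script. Its argument "series" is a list of rows, each a list of 3 entries, a list of its own where there are three numbers: the turn, a rotation vector about the world's x, y, z in degrees, then the shift along the world's x, y, z in mm, then the closure, from -1 (fully open) to 1 (shut), so that 0 is half open. In form: [[[rx, ry, rz], [dx, dy, dz], gripper], ...]. A call has 1 to 10 rows; each row is the pose to reach, as a shift and turn from the pose commanded when the call began; what a row does not reach only later rows make up. A row lasts 1/8 s, in which the tool goes at most 62.5 mm and 10.7 degrees, less where a joint would pass 70% of its speed; a pose out of reach is approached as far as the arm can. A call with a gripper value outside its range is refused whole. The fingers move at their own pace and stop on an object; the grip force is fixed at half the most. Time passes only in rows, so rows that repeat a pose let the fingers close. It gives the time, the measured TCP pose, the force, the opening and the grip force at its end, in the units of the state.
- telemetry.get_obs(): the state, without advancing time (a new reading comes with each control period).
- camera(name): name is "side" or "top"; returns a dict with "pixels" (384x512x3 uint8, red, green, blue), "camera_matrix" (3x3 intrinsics, pixels), "xyz" and "orientation" of the camera in the world. Camera axes: x right, y up, looking along -z (the intrinsics and any distortion apply to the point x, -y, -z); pixel columns grow to the right and rows downward; lengths in m; the calibration is good to about 2 mm. A picture is of the moment at which its call begins. There is no depth.
- ctrl.hand_in(): hands the job in; it is judged then, once.
Trained networks look in the newest picture that a camera, given by its name, has taken for a name from the list of things; names that differ only in an ending like _2 or _b are one class to them, and where a whole thing is asked for, a point or a joint stands for the part that bears it (a point fixed in the world has none). Each returns a list of dicts, best first, with "conf" (0 to 1); they miss things now and then, are a little off and sometimes report something else, mostly with a low value. They report only what shows in the picture. A call takes as long as a camera call. They do not tell look-alikes from the thing itself.
- spotter.boxes_of(thing, camera): "xyz" ([x, y, z] in m, in world coordinates, good to about 4 mm: the middle of the surface that is visible of it).
- spotter.landmark_of(thing, camera): "xyz" ([x, y, z] in m, in world coordinates, good to about 4 mm: a listed point, or the origin of a listed thing).
The state is a dict: "time_s": time; "q": joint angles; "dq": joint speeds; "joint_efforts": joint torques, N m; "eef_pos": TCP position; "eef_rot": TCP orientation; "wrist_force": force on the tool from outside, world axes, zero at the start; "torque": the same for the moment, N m; "opening": opening from 0.0 (shut) to 1.0 (fully open); "grasp_force": force on a finger pad.
Only numpy, scipy, OpenCV 4.12 (cv2) and the standard library are available. Lean on these libraries where they do the work, as an engineer would, in place of code of your own. Each camera call takes 0.05 s, during which the arm holds its last target. There are 200 camera calls.

### The job

The three white angle brackets standing on the bench must all be the same hand as the sample bracket on the round iron plate (looking into the open angle, the triangular web is on the same side, left or right); ignore the bracket on the brick. Tip over onto its other flange each bracket that is the mirror image, about where it stands, so that it again stands with one flange flat on the bench, and leave the brackets that already match and the other loose things where they are.

Things in the scene. Friction and masses are not known exactly. Their poses are not given: they have to be found in the camera images.
- bracket_a: White steel angle bracket, loose, 0.45 kg: two equal flanges 60 mm wide, 5 mm thick, square along a 90 mm heel, with a triangular web across one end only. Stands on one flange, the other upright, facing any way. Origin: middle of the outside heel edge, at bench height. x and z run from the heel along the two flanges, y along the heel to the webbed end. z up is one hand, x up the other.
- bracket_b: Same as bracket_a. The inside of the angle is at +x, +z; the 5 mm web fills y = 40 to 45 mm up to the line x + z = 60 mm; the end at y = -45 mm is open. Each flange has two dark bolt holes.
- bracket_c: Same as bracket_a. Any of the brackets, pushed high on the inside of its upright flange towards the heel, tips about the heel edge, overbalances at 45 degrees, falls onto that flange and is then of the other hand.
- sample_m: Fixed bracket with the shape, size and axes of bracket_a (origin: middle of its outside heel edge), standing on the round disc or on the brick, 20 mm above the bench, facing any way. Of the two samples one is of each hand.
- disc: Fixed round cast-iron plate, dark, 176 mm across and 20 mm thick, lying at the far side of the work. Origin: centre of its underside. The bracket on it is the pattern.
- brick: Fixed thin red paving brick, 170 x 170 x 20 mm, at the far side of the work. Origin: centre of its underside. The bracket on it is not the pattern.
- collar: Bystander: loose aluminium tube clamp, a ring 76 mm across and 28 mm high with a lug. Origin: centre of the ring's underside.
- air_cylinder: Bystander: loose aluminium air cylinder block 100 x 45 x 45 mm with a 30 mm rod stub at its +x end. Origin: centre of the block's underside.
- foot: Bystander: loose steel levelling foot, a round base 60 mm across with an upright stud 70 mm high. Origin: centre of its underside.
- sample_n: Fixed bracket with the shape, size and axes of bracket_a (origin: middle of its outside heel edge), standing on the round disc or on the brick, 20 mm above the bench, facing any way. Of the two samples one is of each hand.
Mind the look-alikes: they are no part of the job. Leave any orange or purple look-alike of the bracket_b alone.

How it is judged:
At the end, for the whole second after the job is handed in: All three brackets have the hand of the sample on the disc: the same axis (x or z) up within 7 degrees. Turned ones stand at rest on the bench (heel under 8 mm up), heel middle within 90 mm of its start; those that matched from the start within 25 mm of theirs (((horizontal distance between sample_m and disc below 0.08 m and angle between each of bracket_a, bracket_b, bracket_c's own z axis and vertical below 0.12 rad and distance of each of bracket_a, bracket_b from where it was at the start of the episode below 0.025 m and height (world z) of bracket_c below 0.008 m and distance of bracket_c from where it was at the start of the episode below 0.09 m and linear speed of bracket_c below 0.02 m/s and angular speed of bracket_c below 0.1 rad/s) or (horizontal distance between sample_n and disc below 0.08 m and angle between each of bracket_c, bracket_a, bracket_b's own x axis and vertical below 0.12 rad and distance of bracket_c from where it was at the start of the episode below 0.025 m and height (world z) of each of bracket_a, bracket_b below 0.008 m and distance of each of bracket_a, bracket_b from where it was at the start of the episode below 0.09 m and linear speed of each of bracket_a, bracket_b below 0.02 m/s and angular speed of each of bracket_a, bracket_b below 0.1 rad/s))); the robot touches nothing.
It fails at once if a bracket that already matched is moved more than 25 mm or tilted more than 20 degrees ((horizontal distance between sample_m and disc below 0.08 m and ((distance of bracket_a from where it was at the start of the episode above 0.025 m or angle between bracket_a's own z axis and vertical above 0.35 rad) or (distance of bracket_b from where it was at the start of the episode above 0.025 m or angle between bracket_b's own z axis and vertical above 0.35 rad))) or (horizontal distance between sample_n and disc below 0.08 m and (distance of bracket_c from where it was at the start of the episode above 0.025 m or angle between bracket_c's own x axis and vertical above 0.35 rad))).
It fails at once if a bystander is moved more than 25 mm (distance of any of collar, air_cylinder, foot from where it was at the start of the episode above 0.025 m).
It also fails if it takes over 45 s, if anything falls off the work surface, if the arm or the gripper's body presses on something with over 40 N, if the wrist force passes 120 N, or if a joint passes its speed limit or range.

## Working session

There is one attempt and no reset: what is moved stays moved. The work goes in short steps, Python scripts to look and compute and a tool call to move; the robot and the scene stay as the last step left them, time stands still between calls to the robot, and variables do not carry over. Pictures are saved under pics/ and viewed, at most 12 in all, crops included, and the job is handed in when it is done.

Besides the shell and the picture viewer there is one more tool, called as name([rows], argument=value, ...), one row to a line, values as JSON. send_rows: Moves the arm, as the interface text tells. Its arguments: {"type":"object","properties":{"series":{"type":"array","items":{"type":"array"}}},"required":["series"]}

```bash
mkdir -p pics; cat > h.py <<'E'
import numpy as np, cv2
from bench import telemetry, camera, ctrl, spotter
from scipy.spatial.transform import Rotation as R
def rot(c):
    o=np.array(c["orientation"])
    return o if o.shape==(3,3) else R.from_quat(o[[1,2,3,0]]).as_matrix()
def ray(c,u,v,z):
    K=np.array(c["camera_matrix"]); d=np.linalg.solve(K,[u,v,1.0]); d=rot(c)@(d*[1,-1,-1])
    p=np.array(c["xyz"]); return p+d*(z-p[2])/d[2]
def proj(c,P):
    K=np.array(c["camera_matrix"]); q=(np.atleast_2d(P)-np.array(c["xyz"]))@rot(c)*[1,-1,-1]
    q=q@K.T; return q[:,:2]/q[:,2:]
E
python3 - <<'E'
from h import *
for n in("top","side"):
    c=camera(n); print(n,c.keys(),c["xyz"],c["orientation"],c["camera_matrix"])
    cv2.imwrite(f"pics/{n}0.png",cv2.resize(c["pixels"][:,:,::-1],(800,600),interpolation=cv2.INTER_CUBIC))
    for t in("bracket_a","sample_m","disc","brick","collar","air_cylinder","foot"):
        print(t,[(np.round(d["xyz"],3).tolist(),round(d["conf"],2), proj(c,d["xyz"]).round().tolist()) for d in spotter.landmark_of(t,n)])
E
```

```text
top dict_keys(['pixels', 'camera_matrix', 'xyz', 'orientation']) [0.32375295 0.06358002 1.39202057] [-0.6966419  -0.06276809  0.06018998  0.71212878] [[460.93209003   0.         256.16345123]
 [  0.         460.93209003 187.77453725]
 [  0.           0.           1.        ]]
bracket_a [([0.55, 0.002, -0.002], 0.93, [[277.0, 193.0]]), ([0.547, 0.233, 0.004], 0.93, [[202.0, 196.0]]), ([0.531, -0.242, -0.004], 0.87, [[357.0, 198.0]]), ([0.392, -0.29, -0.002], 0.65, [[376.0, 243.0]]), ([0.722, -0.314, -0.003], 0.58, [[376.0, 137.0]]), ([0.339, 0.163, -0.006], 0.24, [[225.0, 264.0]])]
sample_m [([0.792, 0.168, 0.024], 0.79, [[222.0, 116.0]]), ([0.797, -0.119, 0.016], 0.7, [[314.0, 113.0]])]
disc [([0.791, 0.157, -0.001], 0.74, [[226.0, 119.0]])]
brick [([0.792, -0.116, -0.004], 0.61, [[312.0, 117.0]])]
collar [([0.306, 0.339, 0.004], 0.77, [[166.0, 277.0]])]
air_cylinder [([0.346, -0.175, -0.003], 0.69, [[338.0, 260.0]])]
foot [([0.341, 0.166, -0.002], 0.7, [[224.0, 264.0]])]
side dict_keys(['pixels', 'camera_matrix', 'xyz', 'orientation']) [-0.27342699 -0.83544645  0.97869888] [ 0.83241
[... 324 characters left out ...]
]]), ([0.395, -0.29, 0.002], 0.69, [[297.0, 287.0]]), ([0.548, 0.235, -0.001], 0.68, [[214.0, 177.0]]), ([0.546, 0.003, 0.002], 0.62, [[261.0, 209.0]]), ([0.408, 0.076, -0.001], 0.56, [[211.0, 218.0]])]
sample_m [([0.794, 0.164, 0.024], 0.83, [[280.0, 152.0]]), ([0.801, -0.119, 0.02], 0.58, [[344.0, 187.0]]), ([0.346, -0.177, -0.002], 0.25, [[253.0, 274.0]])]
disc [([0.789, 0.158, -0.001], 0.74, [[280.0, 159.0]])]
brick [([0.794, -0.119, 0.001], 0.84, [[341.0, 193.0]])]
collar [([0.305, 0.344, -0.003], 0.92, [[135.0, 193.0]]), ([0.544, -0.001, 0.003], 0.36, [[261.0, 209.0]])]
air_cylinder [([0.345, -0.179, 0.002], 0.76, [[253.0, 273.0]])]
foot [([0.342, 0.163, 0.003], 0.7, [[177.0, 213.0]])]
```

View pics/top0.png

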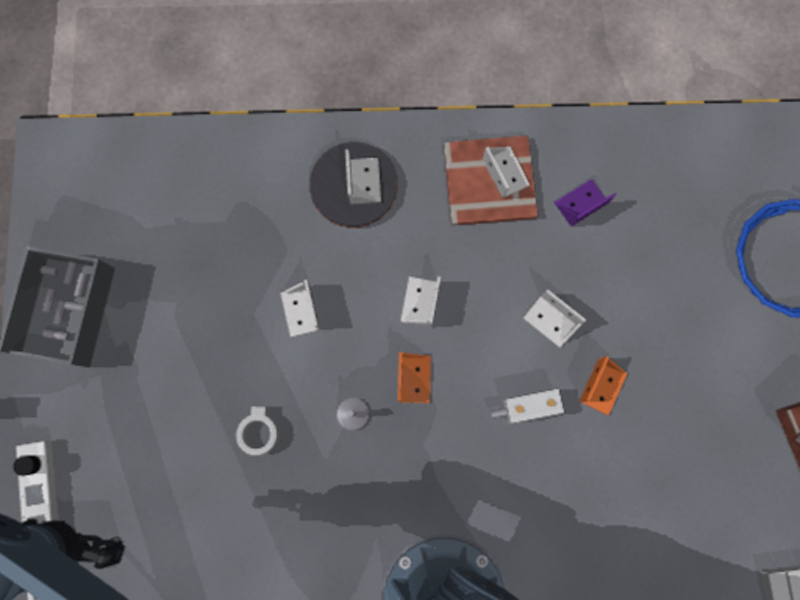

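View pics/side0.png

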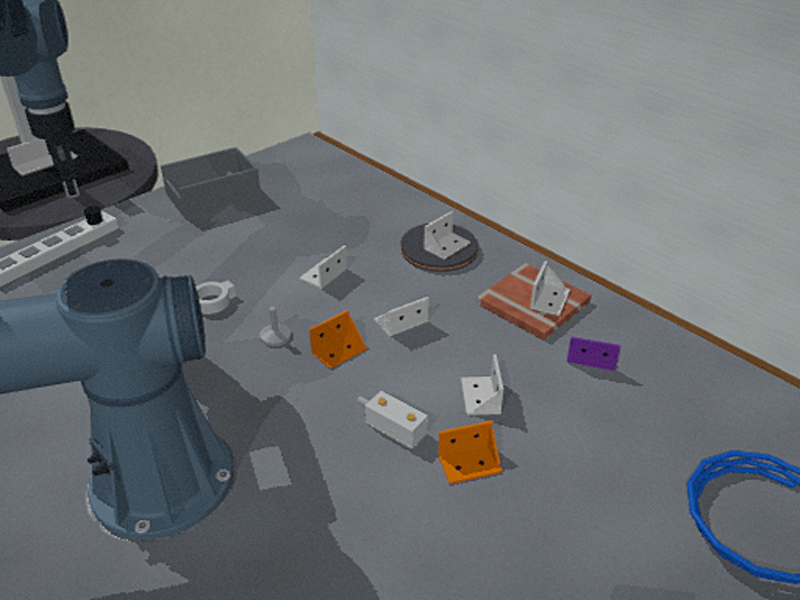

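```bash
cat > fit.py <<'E'
from h import *
from scipy.optimize import minimize
t=.005;L=.06
def hulls():
    b=lambda x,y,z:np.array([[i,j,k] for i in x for j in y for k in z])
    return [b((0,L),(-.045,.045),(0,t)),b((0,t),(-.045,.045),(0,L)),
      np.array([[i,j,k] for j in(.04,.045) for i,k in((0,0),(L,0),(0,L))])]
def pose(p,hand):   # p: x,y,yaw of floor flange dir from heel
    F=np.array([np.cos(p[2]),np.sin(p[2]),0]);U=np.array([0,0,1.])
    x,z=(F,U) if hand=="z" else (U,F)
    return np.c_[x,np.cross(z,x),z]
S=4
def render(c,p,hand,z0,o,n):
    M=np.zeros((n*S,n*S),np.uint8);A=pose(p,hand)
    for h in hulls():
        q=(proj(c,h@A.T+[p[0],p[1],z0])+.5-o)*S
        cv2.fillConvexPoly(M,cv2.convexHull((q*16).round().astype(np.int32)),1,shift=4)
    return cv2.resize(M.astype(np.float32),(n,n),interpolation=cv2.INTER_AREA)
def white(c):
    im=c["pixels"].astype(float); mx=im.max(2);mn=im.min(2)
    return np.clip((mn-112)/40,0,1)*(mx-mn<40)
def fit(cs,xy,z0,n=64,zoom=None):
    W=[];O=[]
    for c in cs:
        o=proj(c,[*xy,z0+.02])[0].round().astype(int)-n//2;O.append(o)
        w=white(c)[o[1]:o[1]+n,o[0]:o[0]+n]
        k,l,_,cen=cv2.connectedComponentsWithStats((w>.2).astype(np.uint8))
        j=max(range(1,k),key=lambda i:(l==i).sum()-3*np.hypot(*(cen[i]-n/2)))
        W.append(cv2.dilate((l==j).astype(np.uint8),np.ones((3,3)))*w)
    # fill bolt holes
    W=[np.maximum(w,cv2.morphologyEx((w>.5).astype(np.uint8),cv2.MORPH_CLOSE,np.ones((5,5)))) for w in W]
    res=[]
    for hand in "zx":
        f=lambda p:sum(np.abs(render(c,p,hand,z0,o,n)-w).sum()/w.sum() for c,w,o in zip(cs,W,O))
        ini=[]
        for a in np.arange(0,360,15):
            # landmark is heel middle, roughly
            ini.append((f([*xy,np.radians(a)]),a))
        best=min((minimize(f,[*xy,np.radians(a)],method="Nelder-Mead",options=dict(initial_simplex=np.array([*xy,np.radians(a)])+np.array([[0,0,0],[.01,0,0],[0,.01,0],[0,0,.25]]),maxiter=120)) for _,a in sorted(ini)[:5]),key=lambda r:r.fun)
        res.append((best.fun,hand,best.x))
    return sorted(res,key=lambda r:r[0]),O
def crop(c,o,p,hand,z0,n,k=4):
    I=cv2.resize(c["pixels"][o[1]:o[1]+n,o[0]:o[0]+n,::-1],None,fx=k,fy=k,interpolation=cv2.INTER_CUBIC);J=I.copy()
    A=pose(p,hand)
    for h in hulls():
        q=(proj(c,h@A.T+[p[0],p[1],z0])+.5-o)*k
        e=((0,1),(0,2),(1,2),(3,4),(3,5),(4,5),(0,3),(1,4),(2,5)) if len(h)==6 else [(i,i^b) for i in range(8) for b in(1,2,4) if i<i^b]
        for i,j in e: cv2.line(J,*[tuple(int(v) for v in q[m].round()) for m in(i,j)],(0,0,255) if len(h)==8 else (0,200,0),1)
    return np.vstack([I,J])
E
cat > run.py <<'E'
import sys; from fit import *
cs=[camera("top"),camera("side")];rows=[[],[]]
for nm,xy,z0 in(("L",(.547,.234),0),("M",(.548,.002),0),("R",(.529,-.242),0),("disc",(.793,.166),.02),("brick",(.8,-.119),.02)):
    r,O=fit(cs,xy,z0)
    print(nm,[(round(a,3),h,p[:2].round(4).tolist(),round(np.degrees(p[2]),1)) for a,h,p in r])
    for i in(0,1): rows[i].append(crop(cs[i],O[i]+16,r[0][2],r[0][1],z0,40))
cv2.imwrite("pics/"+sys.argv[1],cv2.resize(np.vstack([np.hstack(x) for x in rows]),(720,576)))
E
python3 run.py fit1.png
```

```text
L [(np.float64(1.586), 'x', [0.5458, 0.2362], np.float64(104.2)), (np.float64(1.631), 'z', [0.545, 0.2362], np.float64(103.8))]
M [(np.float64(0.136), 'z', [0.5457, 0.0009], np.float64(77.7)), (np.float64(0.147), 'x', [0.5444, 0.0011], np.float64(77.2))]
R [(np.float64(0.072), 'z', [0.5312, -0.2431], np.float64(139.0)), (np.float64(0.242), 'x', [0.5309, -0.2437], np.float64(138.7))]
disc [(np.float64(2.1), 'x', [0.7808, 0.154], np.float64(313.0)), (np.float64(2.288), 'z', [0.7761, 0.1485], np.float64(316.5))]
brick [(np.float64(0.52), 'z', [0.7925, -0.1213], np.float64(295.2)), (np.float64(0.604), 'x', [0.7959, -0.1208], np.float64(292.7))]
```

View pics/fit1.png

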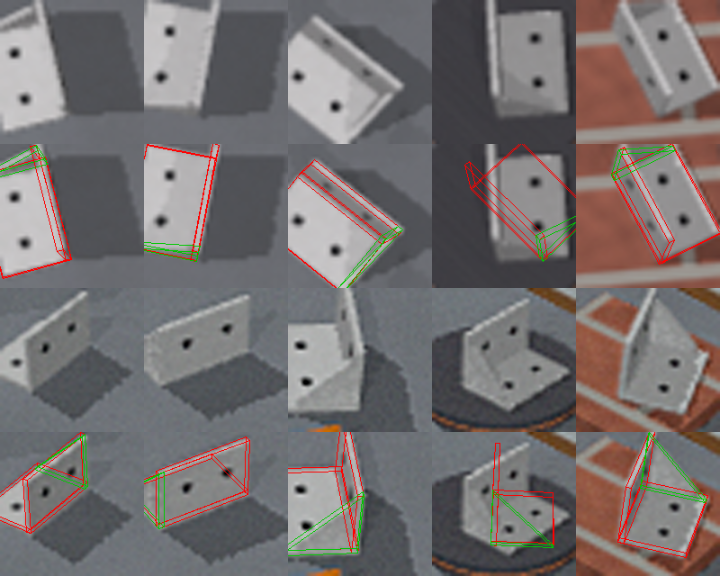

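The disc sample's web is at the near end (x-up hand) and R's web is also near (z-up hand). I'll check L, M and the disc enlarged.

```bash
python3 - <<'E'
from h import *
cs=[camera("top"),camera("side")]
rows=[]
for c in cs:
    r=[]
    for P in([.555,.26,.02],[.555,.03,.02],[.793,.145,.04]):
        o=proj(c,P)[0].round().astype(int)-22
        im=c["pixels"][o[1]:o[1]+44,o[0]:o[0]+44,::-1]
        r.append(cv2.resize(im,(264,264),interpolation=cv2.INTER_CUBIC))
    rows.append(np.hstack(r))
I=np.vstack(rows).astype(float); I=np.clip((I-60)*1.4,0,255)
cv2.imwrite("pics/c2.png",I.astype(np.uint8))
E
```

```text
(no output)
```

View pics/c2.png

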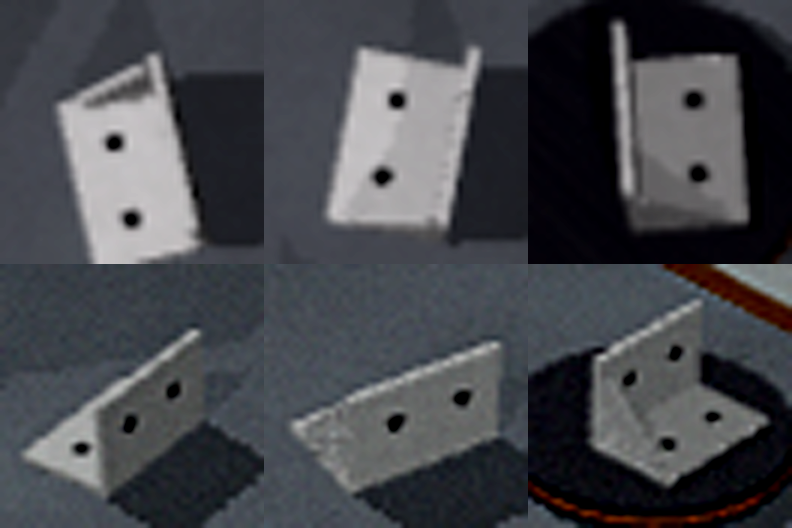

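L's web is at its far end, so it already matches the disc sample. M and R have the mirror hand, with M's heel at (.546,.001) and F at 78°, and R's heel at (.531,-.243) and F at 139°. I'll tip M and R.

```bash
python3 - <<'E'
from h import *
o=telemetry.get_obs(); A=R.from_quat(np.array(o["eef_rot"])[[1,2,3,0]]).as_matrix()
print(o["time_s"],np.round(o["eef_pos"],4),A.round(3)); yaw=np.degrees(np.arctan2(A[1,1],A[0,1]));print("tool y yaw",yaw)
for nm,h,a in(("M",(.5457,.0009),77.7),("R",(.5312,-.2431),139.)):
    a=np.radians(a);F=np.array([np.cos(a),np.sin(a)]);H=np.array([F[1]*-1,F[0]])  # z-hand y=U x F
    base=np.array(h)+.004*H
    print(nm,"turn",[(np.degrees(a)+90-yaw+90)%180-90])
    for face,z in((28,120),(28,50),(5,50),(-8,49),(-21,46),(-35,39),(-46,36),(-46,120)):
        P=base+F*(face+11)/1000; print(face,(np.r_[P*1000,z]).round(1),(np.r_[P*1000,z]-np.array(o["eef_pos"])*1000).round(1))
E
```

```text
1.0 [0.1621 0.5517 0.1966] [[-0.959  0.282 -0.   ]
 [ 0.282  0.959 -0.   ]
 [-0.    -0.    -1.   ]]
tool y yaw 73.62188525897447
M turn [np.float64(-85.9218852589745)]
28 [550.1  39.9 120. ] [ 388.  -511.8  -76.6]
28 [550.1  39.9  50. ] [ 388.  -511.8 -146.6]
5 [545.2  17.4  50. ] [ 383.1 -534.3 -146.6]
-8 [542.4   4.7  49. ] [ 380.3 -547.  -147.6]
-21 [539.7  -8.   46. ] [ 377.6 -559.7 -150.6]
-35 [536.7 -21.7  39. ] [ 374.6 -573.4 -157.6]
-46 [534.3 -32.4  36. ] [ 372.2 -584.1 -160.6]
-46 [534.3 -32.4 120. ] [ 372.2 -584.1  -76.6]
R turn [np.float64(-24.621885258974487)]
28 [ 499.1 -220.5  120. ] [ 337.  -772.2  -76.6]
28 [ 499.1 -220.5   50. ] [ 337.  -772.2 -146.6]
5 [ 516.5 -235.6   50. ] [ 354.4 -787.3 -146.6]
-8 [ 526.3 -244.2   49. ] [ 364.2 -795.8 -147.6]
-21 [ 536.1 -252.7   46. ] [ 374.  -804.4 -150.6]
-35 [ 546.7 -261.9   39. ] [ 384.6 -813.5 -157.6]
-46 [ 555.  -269.1   36. ] [ 392.9 -820.8 -160.6]
-46 [ 555.  -269.1  120. ] [ 392.9 -820.8  -76.6]
```

send_rows([
  [[0,0,-10],[40,-45,0],1],
  [[0,0,-20],[80,-90,0],1],
  [[0,0,-30],[120,-140,0],1],
  [[0,0,-40],[160,-190,0],1],
  [[0,0,-50],[200,-240,0],1],
  [[0,0,-60],[240,-290,0],1],
  [[0,0,-70],[280,-340,0],1],
  [[0,0,-80],[320,-400,0],1],
  [[0,0,-86],[360,-460,-20],1],
  [[0,0,-86],[388,-512,-50],1],
])

```text
time_s: 2.25
eef_pos: [0.5374, 0.0633, 0.1598]
eef_rot: [0.001, 0.78, 0.626, 0.001]
wrist_force: [1.0, 0.6, 0.6]
opening: 0.0
grasp_force: 0.0
```

send_rows([
  [[0,0,0],[0,0,0],1],
  [[0,0,0],[0,0,0],1],
])

```text
time_s: 2.5
eef_pos: [0.535, 0.0654, 0.1589]
eef_rot: [-0.0, 0.779, 0.626, -0.0]
wrist_force: [0.3, 0.1, 0.6]
opening: -0.0
grasp_force: 0.0
```

send_rows([
  [[0,0,0],[15,-25,-20],1],
  [[0,0,0],[15,-25,-60],1],
  [[0,0,0],[15,-25,-100],1],
  [[0,0,0],[15,-25,-109],1],
  [[0,0,0],[15,-25,-109],1],
  [[0,0,0],[15,-25,-109],1],
])

```text
time_s: 3.25
eef_pos: [0.5519, 0.0407, 0.0521]
eef_rot: [0.001, 0.779, 0.627, 0.001]
wrist_force: [0.3, -0.0, -0.5]
opening: 0.003
grasp_force: 0.0
```

send_rows([
  [[0,0,0],[-2,-12,0],1],
  [[0,0,0],[-5,-20,0],1],
  [[0,0,0],[-6,-28,0],1],
  [[0,0,0],[-8,-35,-1],1],
  [[0,0,0],[-9,-42,-2],1],
  [[0,0,0],[-10,-48,-4],1],
  [[0,0,0],[-12,-55,-7],1],
  [[0,0,0],[-14,-62,-11],1],
  [[0,0,0],[-16,-72,-14],1],
  [[0,0,0],[-16,-74,-14],1],
])

```text
time_s: 4.5
eef_pos: [0.5339, -0.0344, 0.0355]
eef_rot: [-0.0, 0.779, 0.626, -0.0]
wrist_force: [0.3, 0.0, 0.3]
opening: -0.003
grasp_force: 0.0
```

```bash
python3 - <<'E'
from h import *
c=camera("side");o=proj(c,[.545,0,.04])[0].astype(int)-40
cv2.imwrite("pics/p3.png",cv2.resize(c["pixels"][o[1]:o[1]+80,o[0]:o[0]+80,::-1],(480,480),interpolation=cv2.INTER_CUBIC))
E
```

```text
(no output)
```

View pics/p3.png

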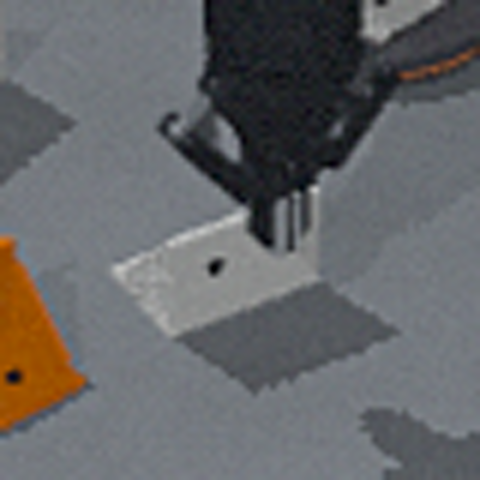

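send_rows([
  [[0,0,0],[0,0,40],1],
  [[0,0,0],[0,0,90],1],
  [[0,0,0],[-20,60,120],1],
  [[0,0,0],[-40,120,120],1],
  [[0,0,0],[-40,140,120],1],
  [[0,0,0],[-40,140,120],1],
])

```text
time_s: 5.3
eef_pos: [0.4939, 0.1082, 0.1564]
eef_rot: [0.0, 0.778, 0.628, 0.0]
wrist_force: [0.4, -0.4, 0.9]
opening: 0.001
grasp_force: 0.0
```

```bash
python3 - <<'E'
from fit import *
cs=[camera("side"),camera("top")]
print([(np.round(d["xyz"],3).tolist(),round(d["conf"],2)) for d in spotter.landmark_of("bracket_a","side")])
r,O=fit(cs[:1],(.5457,0),0,n=56)
print([(round(a,3),h,p[:2].round(4).tolist(),round(np.degrees(p[2]),1)) for a,h,p in r])
cv2.imwrite("pics/p4.png",np.hstack([crop(cs[0],O[0],r[0][2],r[0][1],0,56,5),np.vstack([cv2.resize(cs[1]["pixels"][160:216,247:303,::-1],(280,280),interpolation=cv2.INTER_CUBIC)]*2)]))
E
```

```text
[([0.396, -0.291, 0.001], 0.91), ([0.546, 0.234, -0.004], 0.76), ([0.529, -0.239, 0.005], 0.75), ([0.546, 0.0, 0.003], 0.75), ([0.41, 0.077, 0.0], 0.66), ([0.72, -0.316, -0.002], 0.64)]
[(np.float64(0.043), 'z', [0.5441, 0.0004], np.float64(77.7)), (np.float64(0.044), 'x', [0.5444, 0.0003], np.float64(77.8))]
```

View pics/p4.png

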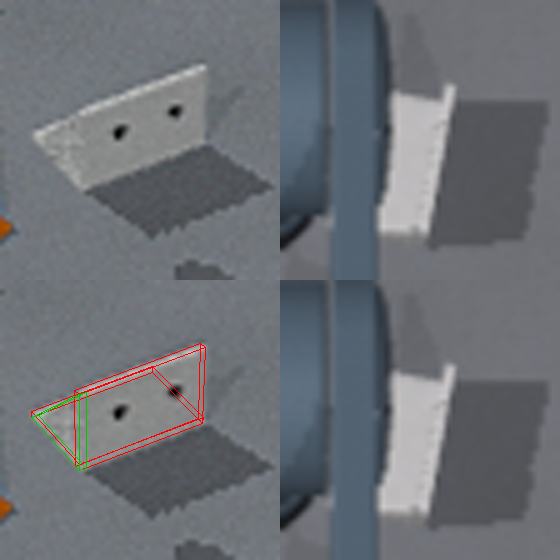

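send_rows([
  [[0,0,0],[30,-40,0],1],
  [[0,0,0],[56,-68,-20],1],
  [[0,0,0],[56,-68,-70],1],
  [[0,0,0],[56,-68,-115],1],
  [[0,0,0],[56,-68,-115],1],
  [[0,0,0],[56,-68,-115],1],
])

```text
time_s: 6.2
eef_pos: [0.5515, 0.0375, 0.0424]
eef_rot: [0.001, 0.779, 0.626, 0.001]
wrist_force: [0.3, 0.3, 0.6]
opening: -0.001
grasp_force: 0.0
```

send_rows([
  [[0,0,0],[-2,-10,0],1],
  [[0,0,0],[-4,-18,0],1],
  [[0,0,0],[-5,-24,0],1],
  [[0,0,0],[-6,-30,-1],1],
  [[0,0,0],[-7,-35,-2],1],
  [[0,0,0],[-9,-41,-4],1],
  [[0,0,0],[-10,-47,-6],1],
])

```text
time_s: 7.08
eef_pos: [0.5399, -0.009, 0.0346]
eef_rot: [-0.0, 0.779, 0.627, -0.0]
wrist_force: [-0.4, 0.3, 0.2]
opening: -0.005
grasp_force: 0.0
```

```bash
python3 - <<'E'
from h import *
I=[]
for n in("side","top"):
    c=camera(n);o=proj(c,[.545,0,.04])[0].astype(int)-34
    I.append(cv2.resize(c["pixels"][o[1]:o[1]+68,o[0]:o[0]+68,::-1],(400,400),interpolation=cv2.INTER_CUBIC))
cv2.imwrite("pics/p5.png",np.hstack(I))
E
```

```text
(no output)
```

View pics/p5.png

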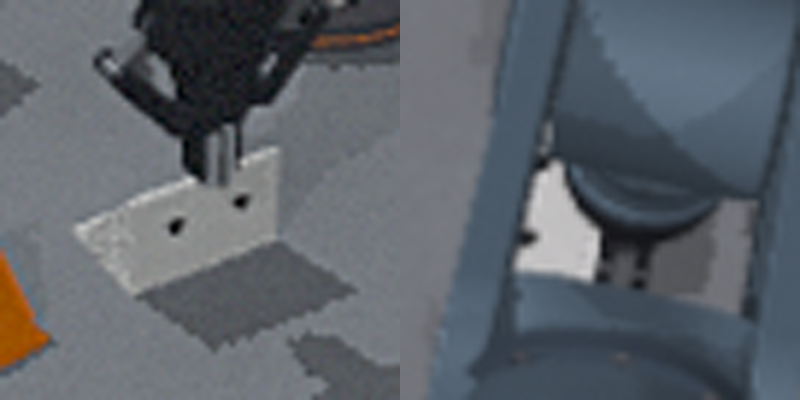

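```bash
python3 - <<'E'
from fit import *
c=camera("side");o=telemetry.get_obs();T=np.array(o["eef_pos"]);print(T,o["opening"],o["wrist_force"])
off=proj(c,[.545,0,.04])[0].astype(int)-34
k=400/68
for z in(0,.01,.015,.02): print(z,((proj(c,T+[0,0,z])[0]-off)*k).round())
A=pose([.5441,.0004,np.radians(77.7)],"z")
for P in([0,.045,.06],[0,-.045,.06],[0,.045,0],[0,-.045,0]):
    print(P,((proj(c,A@np.array(P)+[.5441,.0004,0])[0]-off)*k).round())
E
```

```text
[ 0.54004418 -0.00893469  0.03468981] 0.003054418231986982 [0.08347693 0.41634196 0.60240548]
0 [206. 224.]
0.01 [207. 209.]
0.015 [207. 201.]
0.02 [207. 194.]
[0, 0.045, 0.06] [125. 202.]
[0, -0.045, 0.06] [273. 147.]
[0, 0.045, 0] [126. 292.]
[0, -0.045, 0] [270. 236.]
```

send_rows([
  [[0,0,0],[0,0,30],1],
  [[0,0,0],[0,0,60],1],
  [[0,0,0],[2,-40,60],1],
  [[0,0,0],[2,-90,60],1],
  [[0,0,0],[2,-90,20],1],
  [[0,0,0],[2,-90,0],1],
  [[0,0,0],[2,-90,0],1],
  [[0,0,0],[2,-90,0],1],
])

```text
time_s: 8.22
eef_pos: [0.543, -0.0987, 0.0358]
eef_rot: [0.001, 0.779, 0.627, 0.0]
wrist_force: [0.3, 0.0, 0.2]
opening: -0.002
grasp_force: 0.0
```

```bash
python3 - <<'E'
from h import *
c=camera("side");o=telemetry.get_obs();T=np.array(o["eef_pos"]);print(T,o["opening"],o["wrist_force"],o["q"])
off=proj(c,T)[0].astype(int)-34
I=cv2.resize(c["pixels"][off[1]:off[1]+68,off[0]:off[0]+68,::-1],(544,544),interpolation=cv2.INTER_CUBIC)
for z in(0,.01,.02,.03,-T[2]):
    q=((proj(c,T+[0,0,z])[0]+.5-off)*8).astype(int); cv2.circle(I,tuple(map(int,q)),3,(0,0,255),-1)
cv2.imwrite("pics/p6.png",I)
E
```

```text
[ 0.54331301 -0.09882435  0.03618446] 0.004141311696222399 [-0.40358676 -0.08038594 -0.01740612] [-3.94904761e-01  3.29441650e-01  1.78234737e+00  1.77542473e-05
  1.02766954e+00 -1.79386787e-01]
```

View pics/p6.png

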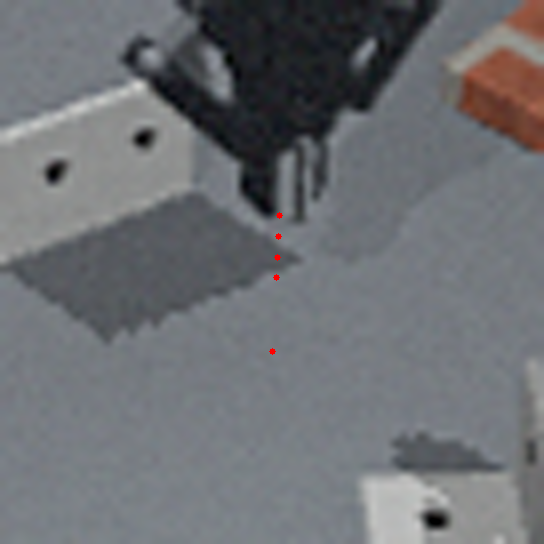

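```bash
python3 - <<'E'
from h import *
c=camera("top");off=proj(c,[.545,0,.04])[0].astype(int)-34
for z in(.035,.062,.1): print(z,((proj(c,[.540,-.009,z])[0]-off)*400/68).round())
E
```

```text
0.035 [220. 216.]
0.062 [223. 207.]
0.1 [227. 194.]
```

send_rows([
  [[0,0,0],[0,0,-6],1],
  [[0,0,0],[0,0,-10],1],
  [[0,0,0],[0,0,-14],1],
  [[0,0,0],[0,0,-18],1],
  [[0,0,0],[0,0,-20],1],
])

```text
time_s: 8.95
eef_pos: [0.542, -0.0986, 0.0145]
eef_rot: [-0.0, 0.779, 0.627, -0.0]
wrist_force: [1.1, 0.2, -0.4]
opening: -0.0
grasp_force: 0.0
```

send_rows([
  [[0,0,0],[0,0,50],1],
  [[0,0,0],[0,0,95],1],
  [[0,0,0],[4,50,100],1],
  [[0,0,0],[8,100,100],1],
  [[0,0,0],[8,139,100],1],
  [[0,0,0],[8,139,100],1],
  [[0,0,0],[8,139,50],1],
  [[0,0,0],[8,139,5],1],
  [[0,0,0],[8,139,0],1],
  [[0,0,0],[8,139,0],1],
])

```text
time_s: 10.2
eef_pos: [0.5509, 0.0396, 0.0157]
eef_rot: [0.0, 0.779, 0.627, 0.0]
wrist_force: [0.6, 0.7, 0.0]
opening: 0.001
grasp_force: 0.0
```

send_rows([
  [[0,0,0],[-2,-10,0],1],
  [[0,0,0],[-4,-18,0],1],
  [[0,0,0],[-5,-24,0],1],
  [[0,0,0],[-6,-30,0],1],
  [[0,0,0],[-7,-35,-1],1],
])

```text
time_s: 10.82
eef_pos: [0.5435, 0.0049, 0.0142]
eef_rot: [0.0, 0.779, 0.627, 0.0]
wrist_force: [1.1, 0.5, 2.0]
opening: 0.0
grasp_force: 0.6
```

```bash
python3 - <<'E'
from h import *
I=[]
for n in("side",):
    c=camera(n);o=proj(c,[.545,0,.04])[0].astype(int)-34
    I.append(cv2.resize(c["pixels"][o[1]:o[1]+68,o[0]:o[0]+68,::-1],(400,400),interpolation=cv2.INTER_CUBIC))
cv2.imwrite("pics/p7.png",np.hstack(I))
E
```

```text
(no output)
```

View pics/p7.png

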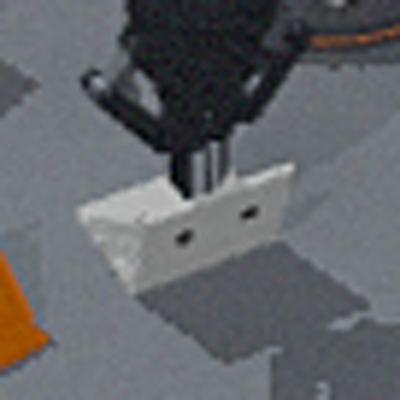

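The bracket is tipping: the finger is behind the upright flange, which leans towards the camera. The fingertips sit about 25 mm higher than reported, so I'll allow for that in z.

send_rows([
  [[0,0,0],[-1,-6,-1],1],
  [[0,0,0],[-2,-12,-3],1],
  [[0,0,0],[-4,-18,-5],1],
  [[0,0,0],[-5,-24,-7],1],
  [[0,0,0],[-6,-30,-8],1],
  [[0,0,0],[-8,-36,-8],1],
  [[0,0,0],[-9,-42,-8],1],
  [[0,0,0],[-9,-42,-8],1],
])

```text
time_s: 11.88
eef_pos: [0.5343, -0.0372, 0.006]
eef_rot: [0.0, 0.779, 0.626, 0.0]
wrist_force: [0.4, 0.2, 0.4]
opening: -0.003
grasp_force: 0.0
```

send_rows([
  [[0,0,0],[0,0,40],1],
  [[0,0,0],[0,0,90],1],
  [[0,0,0],[-30,-10,130],1],
  [[0,0,0],[-60,-50,130],1],
  [[0,0,0],[-90,-100,130],1],
  [[0,0,0],[-90,-100,130],1],
])

```text
time_s: 12.62
eef_pos: [0.4429, -0.1394, 0.1363]
eef_rot: [0.001, 0.781, 0.625, -0.0]
wrist_force: [0.0, 0.8, 0.6]
opening: -0.002
grasp_force: 0.0
```

```bash
python3 - <<'E'
from fit import *
cs=[camera("side"),camera("top")]
print(telemetry.get_obs()["eef_pos"],[(np.round(d["xyz"],3).tolist(),round(d["conf"],2)) for d in spotter.landmark_of("bracket_a","side")])
r,O=fit(cs[:1],(.5457,0),0,n=56)
print([(round(a,3),h,p[:2].round(4).tolist(),round(np.degrees(p[2]),1)) for a,h,p in r])
cv2.imwrite("pics/p8.png",np.hstack([crop(cs[0],O[0],r[0][2],r[0][1],0,56,5),cv2.resize(cs[1]["pixels"][:,:,::-1],(747,560))[:,150:650]]))
E
```

```text
[ 0.44422518 -0.1369724   0.1361223 ] [([0.546, -0.002, 0.001], 0.93), ([0.528, -0.242, 0.001], 0.88), ([0.543, 0.238, -0.002], 0.74), ([0.405, 0.078, 0.0], 0.62), ([0.719, -0.314, -0.001], 0.61), ([0.396, -0.29, -0.002], 0.57)]
[(np.float64(0.266), 'x', [0.5428, -0.0], np.float64(259.0)), (np.float64(0.323), 'z', [0.5418, -0.0006], np.float64(259.3))]
```

View pics/p8.png

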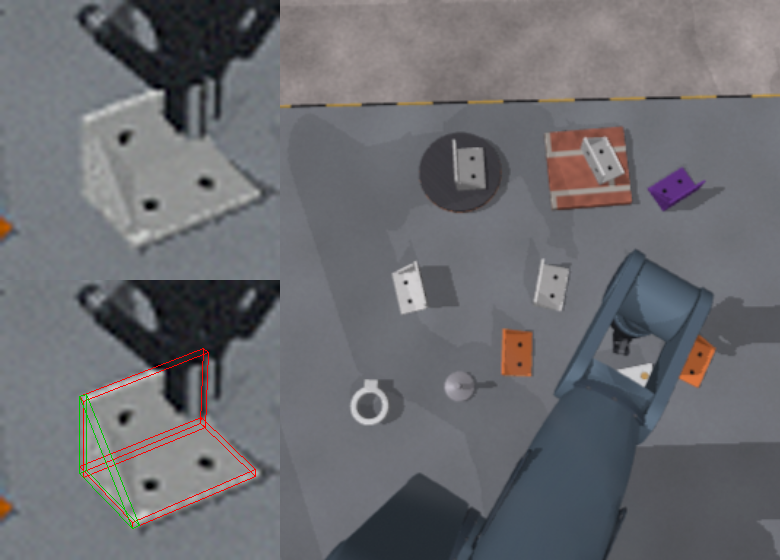

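M now lies on its other flange with the heel where it was. Next is R.

send_rows([
  [[0,0,10],[5,-10,0],1],
  [[0,0,20],[15,-25,0],1],
  [[0,0,30],[25,-40,0],1],
  [[0,0,40],[35,-55,0],1],
  [[0,0,50],[45,-70,0],1],
  [[0,0,60],[55,-84,0],1],
  [[0,0,61],[55,-84,-10],1],
  [[0,0,61],[55,-84,-20],1],
  [[0,0,61],[55,-84,-20],1],
  [[0,0,61],[55,-84,-20],1],
])

```text
time_s: 14.02
eef_pos: [0.4991, -0.2201, 0.1159]
eef_rot: [-0.0, 0.354, 0.935, 0.0]
wrist_force: [-0.5, -0.7, 0.8]
opening: -0.002
grasp_force: 0.0
```

send_rows([
  [[0,0,0],[0,0,-40],1],
  [[0,0,0],[0,0,-80],1],
  [[0,0,0],[0,0,-100],1],
  [[0,0,0],[0,0,-100],1],
  [[0,0,0],[0,0,-100],1],
])

```text
time_s: 14.65
eef_pos: [0.5001, -0.2213, 0.0172]
eef_rot: [0.001, 0.353, 0.935, -0.0]
wrist_force: [0.3, -1.3, 0.1]
opening: -0.001
grasp_force: 0.0
```

send_rows([
  [[0,0,0],[8,-7,0],1],
  [[0,0,0],[14,-12,0],1],
  [[0,0,0],[18,-16,0],1],
  [[0,0,0],[23,-20,0],1],
  [[0,0,0],[27,-24,-1],1],
  [[0,0,0],[31,-27,-2],1],
  [[0,0,0],[36,-31,-4],1],
  [[0,0,0],[40,-35,-6],1],
  [[0,0,0],[45,-39,-8],1],
  [[0,0,0],[50,-43,-9],1],
])

```text
time_s: 15.9
eef_pos: [0.5496, -0.264, 0.0067]
eef_rot: [0.0, 0.353, 0.936, -0.0]
wrist_force: [0.6, 0.9, 0.1]
opening: -0.001
grasp_force: 0.0
```

send_rows([
  [[0,0,0],[5,-4,0],1],
  [[0,0,0],[9,-8,0],1],
  [[0,0,0],[9,-8,0],1],
  [[0,0,0],[9,-8,0],1],
  [[0,0,0],[9,-8,40],1],
  [[0,0,0],[9,-8,90],1],
  [[0,0,0],[-20,30,130],1],
  [[0,0,0],[-50,70,150],1],
  [[0,0,0],[-80,120,160],1],
  [[0,0,0],[-100,170,160],1],
])

```text
time_s: 17.15
eef_pos: [0.4484, -0.0925, 0.1679]
eef_rot: [0.001, 0.354, 0.935, -0.0]
wrist_force: [-0.0, -0.4, -0.4]
opening: 0.002
grasp_force: 0.0
```

```bash
sed -i 's/"disc",(.793,.166),.02),("brick",(.8,-.119),.02)/"brick",(.8,-.119),.02)/; s/(720,576)/(640,640)/' run.py; python3 run.py p9.png; python3 - <<'E'
from h import *
print(telemetry.get_obs()["eef_pos"],telemetry.get_obs()["time_s"])
for n in("top","side"):
    camera(n)
    for t in("bracket_a","collar","air_cylinder","foot"): print(n,t,[(np.round(d["xyz"],3).tolist(),round(d["conf"],2)) for d in spotter.landmark_of(t,n)])
E
```

```text
L [(np.float64(1.115), 'x', [0.5447, 0.2347], np.float64(103.0)), (np.float64(1.159), 'z', [0.5446, 0.2355], np.float64(102.7))]
M [(np.float64(0.122), 'x', [0.5448, -0.0004], np.float64(258.2)), (np.float64(0.217), 'z', [0.5437, -0.0001], np.float64(258.7))]
R [(np.float64(1.69), 'x', [0.5337, -0.2444], np.float64(319.3)), (np.float64(1.778), 'z', [0.533, -0.2458], np.float64(320.6))]
brick [(np.float64(0.467), 'z', [0.7926, -0.1212], np.float64(295.3)), (np.float64(0.563), 'x', [0.7957, -0.1204], np.float64(293.2))]
[ 0.4468237  -0.08940223  0.16674668] 17.25
top bracket_a [([0.546, 0.233, 0.003], 0.94), ([0.395, -0.291, -0.002], 0.89), ([0.4, 0.073, 0.001], 0.85), ([0.546, 0.002, -0.003], 0.76), ([0.529, -0.241, -0.006], 0.75), ([0.722, -0.316, -0.002], 0.65)]
top collar [([0.304, 0.337, 0.001], 0.74), ([0.348, -0.175, 0.0], 0.18)]
top air_cylinder [([0.347, -0.176, 0.0], 0.78)]
top foot [([0.342, 0.164, -0.003], 0.6)]
side bracket_a [([0.545, 0.002, 0.002], 0.92), ([0.407, 0.076, 0.001], 0.77), ([0.544, 0.237, -0.001], 0.76), ([0.72, -0.314, -0.002], 0.65), ([0.396, -0.29, 0.0], 0.6), ([0.53, -0.247, 0.004], 0.58)]
side collar [([0.302, 0.341, -0.002], 0.59)]
side air_cylinder [([0.346, -0.175, 0.002], 0.62), ([0.307, 0.34, 0.0], 0.39)]
side foot [([0.344, 0.165, 0.002], 0.63)]
```

View pics/p9.png

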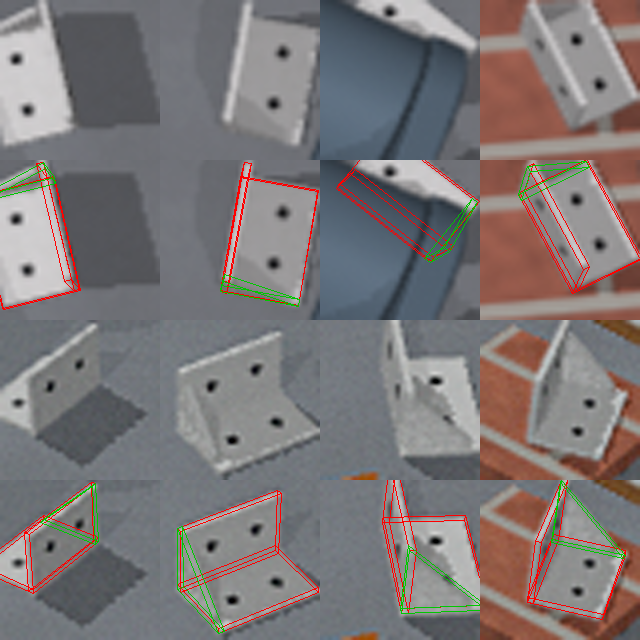

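Both M and R stand on their other flanges (x hand). L, the collar, the cylinder and the foot are where they started, and the arm is clear.

```bash
python3 -c "
from bench import ctrl; print(ctrl.hand_in())"
```

```text
the job is handed in; nothing more can be done
None
```

I tipped the middle and right-hand brackets onto their other flange, so all three now match the sample on the disc; the camera check showed the left bracket and the bystanders unmoved. The job is handed in, and no verdict was shown.

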